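# Snap the storage lid onto the fondue pot

### The arm

A 6-joint arm with a two-finger parallel gripper is mounted at the origin on the work surface. World frame = base frame: x ahead of the robot, y to its left, z up, the work surface at z = 0. Lengths are in m, angles in degrees, forces in N, time in s.
With the tool pointing down it reaches from about 0.275 to 0.825 m from the base axis. Payload 5.2 kg.
Tool frame: the origin (TCP) lies on the front face of the gripper's body, between the roots of the fingers; the fingertips stand 84 mm ahead of it and the grasp point (between the pads) lies 65 mm ahead of it; z points along the fingers, y is the line along which they close (so a half turn about z gives the same grasp; the last joint's range is limited). The gripper opens to 93 mm and grips with 3 to 60 N. Pads are 15 mm wide; open, the fingers measure 128 mm over their backs; the gripper's body (75 mm by 188 mm) begins 65 mm behind the grasp point.
Start: joints at [-75.447, 14.817, 87.949, -0, 77.235, -11.62], TCP at [0.243, -0.494, 0.303] pointing down, gripper open.
Joint ranges: [-179.93, 179.93], [-52.35, 119.4], [10.71, 147.94], [-69.91, 249.91], [12.55, 155.21], [-178.61, 178.61]. Speed limits (degrees/s): [147.25, 147.25, 180, 180, 180, 180].

### API

Orientations are given as [roll, pitch, yaw] about the fixed x, y, z axes, in that order (R = Rz(yaw) Ry(pitch) Rx(roll)).
In Python, from plant import robot, snapshot gives the robot as it stands. The module is installed in compiled form; this text tells all that it offers.
- The arm moves only by the tool step_arm, never from a script. Its argument "steps" is a list of rows, each a list of 3 entries, a list of its own where there are three numbers: the shift along the tool's x, y, z in m, then the turn about the tool's z in degrees, then the opening, from 0 (shut) to 1 (fully open). A call has 1 to 8 rows; each row shifts and turns the commanded pose from where the row before left it, along the tool's axes as they then stand; what a row does not reach is not made up. A row lasts 1/8 s, in which the tool goes at most 62.5 mm and 10.7 degrees, less where a joint would pass 70% of its speed; a pose out of reach is approached as far as the arm can. A call is refused whole if a number of a shift passes 0.0625 or a number of a turn 10.7, either way. A call with a gripper value outside its range is refused whole. The fingers move at their own pace and stop on an object; "squeeze" is the grip in N (left out, the last holds). Time passes only in rows, so rows that do not move let the fingers close. It gives the time, the measured TCP pose, the force, the opening and the grip force at its end, in the units of the state.
- robot.get_state(): the state, without advancing time (a new reading comes with each control period).
- snapshot(name): name is "side" or "top"; returns a dict with "img" (384x512x3 uint8, red, green, blue), "camera_matrix" (3x3 intrinsics, pixels), "cam_to_world" (4x4, takes a point from camera to world coordinates). Camera axes: x right, y up, looking along -z (the intrinsics and any distortion apply to the point x, -y, -z); pixel columns grow to the right and rows downward; lengths in m; the calibration is good to about 2 mm. A picture is of the moment at which its call begins. There is no depth.
- robot.job_done(): hands the job in; it is judged then, once.
The state is a dict: "time_s": time; "q": joint angles; "qd": joint speeds; "tau": joint torques, N m; "position": TCP position; "tool_rot": TCP orientation; "wrist_force": force on the tool from outside, world axes, zero at the start; "torque": the same for the moment, N m; "grip_width": finger opening in m; "grasp_force": force on a finger pad.
Only numpy, scipy, OpenCV 4.12 (cv2) and the standard library are available. Lean on these libraries where they do the work, as an engineer would, in place of code of your own. Each camera call takes 0.05 s, during which the arm holds its last target. There are 200 camera calls.

### The job

Close the red fondue pot for storage: lay the white lid loosely on it with its three orange tabs on the three spring clips and let go, then press the tabs down one after another around the rim until all three have snapped in and the lid is fully home all round. Leave the other things on the table where they are.

Things in the scene. Friction and masses are not known exactly. Their poses are not given: they have to be found in the camera images.
- pot: red enamelled fondue pot on a trivet, heavy, does not move. Outer diameter 160 mm, mouth 148 mm, rim 86 mm above the table. Origin: centre of the underside, on the table; z up. Wooden handle sticks out 175 mm along its -x. Three dark steel spring clips (pairs of jaws) outside the rim at 0, 120 and 240 degrees about z from its x axis, 90 to 102 mm from its axis, about 50 mm wide, tops 113 mm above the table
- lid: white plastic lid, loose, flat on the table, 0.13-0.25 kg. Origin: centre of underside, z up. Tapered plug z 0-22 mm (diameter 126 to 141) that enters the pot; disc diameter 164, z 22-27; grey grip rib in the middle, 60 mm along lid x, 18 wide along y, z 27-57. Any tab fits any clip. Its origin is about 79 mm above the table when laid loosely with its tabs on the clip ramps, 68 when snapped home
- tab0 (a point): top centre of the raised orange press pad (26 x 28 mm) of a lid tab, 70 mm from the lid axis at 0 degrees from lid x, lid z = 30 mm. The tab reaches out to 104 mm, 22 wide, 4 thick. Pad height over the table: 109 mm lying loosely on a clip; snapped in 99.5 while another is still up, 98 when all are home. Pressed here straight down (about 10 N) it snaps in, the others stay up; the lid then tilts up to 5 degrees
- clip0 (a point): middle of the spring clip at 0 degrees from the pot's x axis: 96 mm from the pot's axis, 96 mm above the table. A tab goes down between its two jaws, 16 mm apart at rest, whose 50-degree ramps above (z = 99 to 113 mm) centre the 22 mm wide tab, and comes to rest on a steel seat 90 mm above the table
- jaw0l (a joint): sideways opening (m) of the counterclockwise jaw (seen from above) of clip0: 0 at rest or snapped over a tab, about 0.003 while a tab passes; springs back by itself
- jaw0r (a joint): sideways opening (m) of the clockwise jaw (seen from above) of clip0: 0 at rest or snapped over a tab, about 0.003 while a tab passes; springs back by itself
- tab1 (a point): top centre of the raised orange press pad (26 x 28 mm) of a lid tab, 70 mm from the lid axis at 120 degrees from lid x, lid z = 30 mm. The tab reaches out to 104 mm, 22 wide, 4 thick. Pad height over the table: 109 mm lying loosely on a clip; snapped in 99.5 while another is still up, 98 when all are home. Pressed here straight down (about 10 N) it snaps in, the others stay up; the lid then tilts up to 5 degrees
- clip1 (a point): middle of the spring clip at 120 degrees from the pot's x axis: 96 mm from the pot's axis, 96 mm above the table. A tab goes down between its two jaws, 16 mm apart at rest, whose 50-degree ramps above (z = 99 to 113 mm) centre the 22 mm wide tab, and comes to rest on a steel seat 90 mm above the table
- jaw1l (a joint): sideways opening (m) of the counterclockwise jaw (seen from above) of clip1: 0 at rest or snapped over a tab, about 0.003 while a tab passes; springs back by itself
- jaw1r (a joint): sideways opening (m) of the clockwise jaw (seen from above) of clip1: 0 at rest or snapped over a tab, about 0.003 while a tab passes; springs back by itself
- tab2 (a point): top centre of the raised orange press pad (26 x 28 mm) of a lid tab, 70 mm from the lid axis at 240 degrees from lid x, lid z = 30 mm. The tab reaches out to 104 mm, 22 wide, 4 thick. Pad height over the table: 109 mm lying loosely on a clip; snapped in 99.5 while another is still up, 98 when all are home. Pressed here straight down (about 10 N) it snaps in, the others stay up; the lid then tilts up to 5 degrees
- clip2 (a point): middle of the spring clip at 240 degrees from the pot's x axis: 96 mm from the pot's axis, 96 mm above the table. A tab goes down between its two jaws, 16 mm apart at rest, whose 50-degree ramps above (z = 99 to 113 mm) centre the 22 mm wide tab, and comes to rest on a steel seat 90 mm above the table
- jaw2l (a joint): sideways opening (m) of the counterclockwise jaw (seen from above) of clip2: 0 at rest or snapped over a tab, about 0.003 while a tab passes; springs back by itself
- jaw2r (a joint): sideways opening (m) of the clockwise jaw (seen from above) of clip2: 0 at rest or snapped over a tab, about 0.003 while a tab passes; springs back by itself
- bowl_a: white ceramic dipping bowl, 96 mm wide, 42 mm high, on the turntable; origin centre of underside
- bowl_b: second white ceramic dipping bowl, same as the other; origin centre of underside
- fork_cup: blue ceramic cup 84 mm wide with six fondue forks with coloured plastic handles, 230 mm high over all; origin centre of underside
- burner_stand: stainless wire burner stand 178 mm wide, 110 mm high; origin centre of underside
- glass_lid: clear glass pot lid 140 mm wide, 42 mm high with its knob, lying flat; origin centre of underside. Not the lid to use
- pepper_mill: dark wooden pepper mill, 56 mm wide, 165 mm high; origin centre of underside
- salt_jar: small pale jar with a cork top, 48 mm wide, about 60 mm high; origin centre of underside
There are look-alikes about, which are no part of the job. What is shaped like the lid but black or pink is not meant.

How it is judged:
By the outcome, as a careful person would: the job done as asked, in the order asked, and still so for the second after the job is handed in, with the robot touching nothing.
It also fails if it takes over 58 s, if anything falls off the work surface, if the arm or the gripper's body presses on something with over 40 N, if the wrist force passes 120 N, or if a joint passes its speed limit or range.

## Working session

There is one attempt and no reset: what is moved stays moved. The work goes in short steps, Python scripts to look and compute and a tool call to move; the robot and the scene stay as the last step left them, time stands still between calls to the robot, and variables do not carry over. Pictures are saved under pics/ and viewed, at most 10 in all, crops included, and the job is handed in when it is done.

Besides the shell and the picture viewer there is one more tool, called after "Request:" in YAML: its name, and indented under it one key for each argument. step_arm: Moves the arm, as the interface text tells. Its arguments: {"type":"object","properties":{"steps":{"type":"array","items":{"type":"array"}},"squeeze":{"type":"number"}},"required":["steps"]}

```bash
mkdir -p pics
cat > h.py <<'E'
import numpy as np, cv2
from plant import robot, snapshot
def shot(n):
    s=snapshot(n); return s["img"],np.array(s["camera_matrix"]),np.array(s["cam_to_world"])
def ray(K,T,u,v):
    d=np.linalg.inv(K)@[u,v,1]; d=T[:3,:3]@[d[0],-d[1],-d[2]]; return T[:3,3],d
def onz(K,T,u,v,z):
    o,d=ray(K,T,u,v); return o+d*(z-o[2])/d[2]
def proj(K,T,p):
    c=np.linalg.inv(T)@np.r_[p,1]; q=K@[c[0],-c[1],-c[2]]; return q[:2]/q[2]
def save(n,im): cv2.imwrite(f"pics/{n}.png",im[...,::-1])
E
python3 - <<'E'
from h import *
for n in("top","side"):
    im,K,T=shot(n); save(n,im); np.savez(n,im=im,K=K,T=T); print(K.round(1).tolist(),T.round(3).tolist())
print(robot.get_state())
E
```

```text
[[428.5, 0.0, 255.3], [0.0, 428.5, 188.4], [0.0, 0.0, 1.0]] [[0.013, 0.982, -0.187, 0.22], [-1.0, 0.013, -0.004, -0.008], [-0.002, 0.187, 0.982, 1.772], [0.0, 0.0, 0.0, 1.0]]
[[480.9, 0.0, 251.6], [0.0, 480.9, 185.0], [0.0, 0.0, 1.0]] [[-0.681, 0.51, -0.526, -0.347], [-0.732, -0.461, 0.501, 0.802], [0.013, 0.726, 0.688, 1.216], [0.0, 0.0, 0.0, 1.0]]
{'time_s': 0.1, 'q': array([-7.54475343e+01,  1.48551199e+01,  8.80036400e+01, -2.47429112e-03,
        7.72332615e+01, -1.16188430e+01]), 'qd': array([ 0.03105409, -0.08567344, -0.09027026, -0.02429083, -0.0698367 ,
        0.09023344]), 'tau': array([ 4.10545486e-03, -4.38205254e+01, -2.84646356e+01,  7.22736656e-02,
        3.62284749e-02, -4.08494179e-05]), 'position': array([ 0.24250929, -0.49326529,  0.30200855]), 'tool_rot': array([-1.79909378e+02, -1.61702976e-02,  2.61718446e+01]), 'wrist_force': array([ 0.40820251, -0.25192705,  0.0327615 ]), 'torque': array([-0.00616232, -0.00460995, -0.0461551 ]), 'grasp_force': 0.0, 'grip_width': 0.09310840671217605}
```

View pics/top.png

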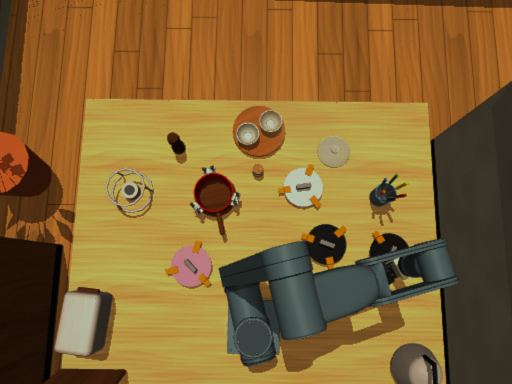

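View pics/side.png

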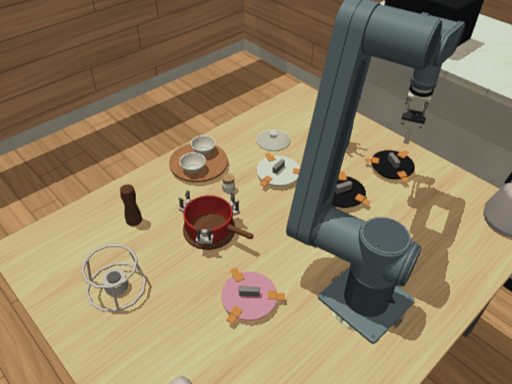

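The top view shows several lid shapes: white (303,187), black (326,244) and (388,250), pink (191,267), and a glass lid (333,152). Only the one at (303,187) is white plastic with orange tabs, so that is the lid. The red pot is at (215,192) with its handle toward (222,232).

```bash
cat > m.py <<'E'
from h import *
d=np.load("top.npz"); im,K,T=d["im"],d["K"],d["T"]
x0,y0,x1,y1=180,155,345,245
save("crop",cv2.resize(im[y0:y1,x0:x1],None,fx=4.8,fy=4.8,interpolation=cv2.INTER_CUBIC))
hsv=cv2.cvtColor(im,cv2.COLOR_RGB2HSV); H,S,V=[hsv[...,i].astype(int) for i in range(3)]
yy,xx=np.mgrid[:384,:512]
def comps(m,mn):
    n,l,st,c=cv2.connectedComponentsWithStats(m.astype(np.uint8)); return [(st[i,4],c[i],l==i) for i in range(1,n) if st[i,4]>=mn]
near=np.hypot(xx-303,yy-187)<30
w=comps(near&(S<60)&(V>150),100)
for a,c,m in w: print("white",a,c)
big=max(w,key=lambda t:t[0])[2]
cn=cv2.findContours(big.astype(np.uint8),0,1)[0][0]
tabs=[]
for a,c,m in comps(near&(H>=7)&(H<=16)&(S>190)&(V>170),8):
    p=onz(K,T,*c,.028); tabs.append(p); print("tab",a,c,p.round(4))
for a,c,m in comps(near&(S<80)&(V<130)&(np.hypot(xx-303,yy-187)<12),8):
    r=cv2.minAreaRect(np.argwhere(m)[:,::-1].astype(np.float32)); print("rib",a,c,r,onz(K,T,*c,.057).round(4))
pw=np.array([onz(K,T,*p[0],.027)[:2] for p in cn]); e=cv2.minEnclosingCircle(pw.astype(np.float32)); print("disc",e)
near=np.hypot(xx-215,yy-195)<35
for a,c,m in comps(near&((H<5)|(H>174))&(S>180)&(V>60),50): 
    pp=np.argwhere(m)[:,::-1]; pw=np.array([onz(K,T,*p,.086)[:2] for p in pp]); print("red",a,c,cv2.minEnclosingCircle(pw.astype(np.float32)))
for a,c,m in comps(near&(S<70),4): print("grey",a,c,onz(K,T,*c,.113).round(4))
E
python3 m.py
```

```text
white 910 [302.73296703 186.73736264]
rib 83 [303.22891566 186.86746988] ((302.9308166503906, 186.44615173339844), (6.573840618133545, 14.388028144836426), 82.87498474121094) [ 0.5549 -0.1959  0.057 ]
disc ((0.5615727305412292, -0.1970263570547104), 0.08116111159324646)
red 204 [214.3872549  194.02941176] ((0.523658812046051, 0.16723684966564178), 0.08002546429634094)
grey 51 [208.82352941 170.07843137] [0.6072 0.1848 0.113 ]
grey 76 [234.53947368 199.10526316] [0.4917 0.08   0.113 ]
grey 66 [196.59090909 207.60606061] [0.4561 0.2275 0.113 ]
```

View pics/crop.png

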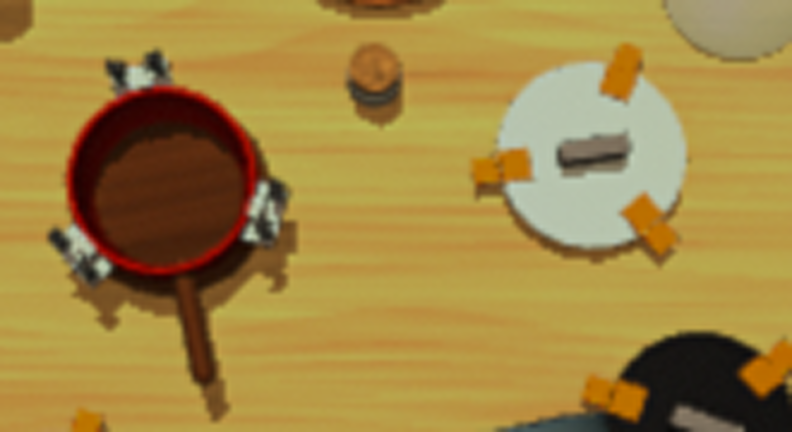

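The crop confirms the target: a white disc with a grey rib at crop (592,155) and three orange tabs at (500,165), (622,72) and (650,222). Next I'll refine the angles and centres.

```bash
cat > m2.py <<'E'
from h import *
from scipy.optimize import least_squares
def circ(P,r):
    s=least_squares(lambda c:np.hypot(P[:,0]-c[0],P[:,1]-c[1])-r,P.mean(0),loss="soft_l1",f_scale=.001); return s.x,np.abs(s.fun).mean()
for n in("top","side"):
    d=np.load(n+".npz"); im,K,T=d["im"],d["K"],d["T"]
    F=4; big=cv2.resize(im,None,fx=F,fy=F,interpolation=cv2.INTER_CUBIC)
    P=lambda u,v,z:onz(K,T,(u+.5)/F-.5,(v+.5)/F-.5,z)[:2]
    hsv=cv2.cvtColor(big,cv2.COLOR_RGB2HSV); H,S,V=[hsv[...,i].astype(int) for i in range(3)]
    yy,xx=np.mgrid[:big.shape[0],:big.shape[1]]
    near=lambda w,z,r:np.hypot(*(np.array([xx,yy])-(proj(K,T,w+[z])*F)[:,None,None]))<r*F
    def comps(m,mn):
        k,l,st,c=cv2.connectedComponentsWithStats(m.astype(np.uint8)); return [(st[i,4],c[i],l==i) for i in range(1,k) if st[i,4]>=mn]
    print("==",n)
    nl=near([.56,-.197],.03,30)
    # lid disc: far-side edge pts
    m=max(comps(nl&(S<70)&(V>130),500),key=lambda t:t[0])[2]
    c=max(cv2.findContours(m.astype(np.uint8),0,cv2.CHAIN_APPROX_NONE)[0],key=len)[:,0]
    c=c[np.isin(np.arange(len(c)),np.arange(len(c)))]
    W=np.array([P(u,v,.027) for u,v in c]); ctr,res=circ(W,.082)
    k=np.abs(np.hypot(*(W-ctr).T)-.082)<.003; ctr,res=circ(W[k],.082); print("lid ctr",ctr.round(4),res,k.sum())
    for a,q,m in comps(nl&(H>=8)&(H<=19)&(S>185)&(V>150),60):
        p=P(*q,.028); v=p-ctr; print(" tab",a,(q/F).round(1),np.hypot(*v).round(4),np.degrees(np.arctan2(v[1],v[0])).round(1))
    np_=near([.5237,.1672],.086,42)
    m=max(comps(np_&((H<6)|(H>172))&(S>150)&(V>50),300),key=lambda t:t[0])[2]
    c=max(cv2.findContours(m.astype(np.uint8),0,cv2.CHAIN_APPROX_NONE)[0],key=len)[:,0]
    W=np.array([P(u,v,.086) for u,v in c]); ctr,res=circ(W,.08)
    cam=T[:2,3]; f=(ctr-cam)/np.linalg.norm(ctr-cam)
    for _ in range(3):
        k=(np.abs(np.hypot(*(W-ctr).T)-.08)<.003)&((W-ctr)@f>-.01); ctr,res=circ(W[k],.08)
    print("pot ctr",ctr.round(4),res,k.sum())
    for a,q,m in comps(np_&(S<75),60):
        for z in(.1,): 
            v=P(*q,z)-ctr; print(" clip",a,(q/F).round(1),np.hypot(*v).round(4),np.degrees(np.arctan2(v[1],v[0])).round(1))
    if n=="top":
        hm=near([.40,.15],.07,30)&(H<14)&(S>120)&(V<120)
        for a,q,m in comps(hm,200):
            pts=np.argwhere(m)[:,::-1]; print(" handle",a,(q/F).round(1),[ (P(*pts[i],.07)-ctr).round(4) for i in(pts[:,1].argmin(),pts[:,1].argmax())],cv2.fitLine(pts.astype(np.float32),2,0,.01,.01).ravel())
    save("big_"+n,big)
E
python3 m2.py
```

```text
== top
lid ctr [ 0.5615 -0.1968] 0.001034931770934465 352
 tab 927 [309.5 169.8] 0.0786 -20.6
 tab 941 [284.5 189.9] 0.078 99.5
 tab 1072 [315.6 201.8] 0.0798 -140.0
pot ctr [0.5228 0.165 ] 0.0010409136394724117 210
 clip 886 [209.1 170.4] 0.0902 13.9
 clip 1215 [235.  199.6] 0.0894 -109.1
 clip 1140 [197. 208.] 0.0911 135.3
 handle 6592 [214.3 201.5] [array([-0.0007,  0.0012]), array([-0.07  ,  0.0131])] [ 9.9263436e-01 -1.2114860e-01  8.5736926e+02  8.0609949e+02]
 handle 3317 [219.6 216.3] [array([-0.0274, -0.068 ]), array([-0.1662, -0.0376])] [ 1.0661383e-01 -9.9430048e-01  8.7843866e+02  8.6506000e+02]
== side
lid ctr [ 0.5583 -0.1952] 0.0017618123231683634 317
pot ctr [0.5167 0.1731] 0.0007766964942602546 247
 clip 184 [195.5 171.5] 0.1935 -26.6
 clip 3829 [231.5 196.7] 0.0977 -92.7
 clip 1896 [184.8 200.3] 0.0891 17.0
 clip 61 [239.3 192.7] 0.1292 -93.3
 clip 79 [182.  194.3] 0.1148 8.1
 clip 3590 [204.3 236.7] 0.1097 135.7
```

Run:
```python
from h import *
out=[]
for n in("top","side"):
    d=np.load(n+".npz"); K,T=d["K"],d["T"]; F=6
    c=np.round(proj(K,T,[.52,.167,.09])).astype(int)
    x0,y0=c[0]-33,c[1]-40
    im=cv2.resize(d["im"][y0:y0+80,x0:x0+66],None,fx=F,fy=F,interpolation=cv2.INTER_CUBIC)
    px=lambda p:tuple(int(round(q)) for q in ((proj(K,T,p)-[x0,y0]+.5)*F-.5))
    for ctr,col in(((.5228,.165),(0,255,0)),((.5195,.169),(0,255,255))):
        pts=np.array([px([ctr[0]+.08*np.cos(a),ctr[1]+.08*np.sin(a),.086]) for a in np.linspace(0,6.3,80)])
        cv2.polylines(im,[pts],True,col,1)
        for k in range(3):
            a=np.radians(13.5+120*k)
            for s in(-1,1):
              p=[ctr[0]+.096*np.cos(a)-s*.02*np.sin(a),ctr[1]+.096*np.sin(a)+s*.02*np.cos(a),.113]; cv2.circle(im,px(p),3,col,1)
    out.append(im)
save("ov",np.hstack(out)); print(np.hstack(out).shape)
```

```text
(480, 792, 3)
```

View pics/ov.png

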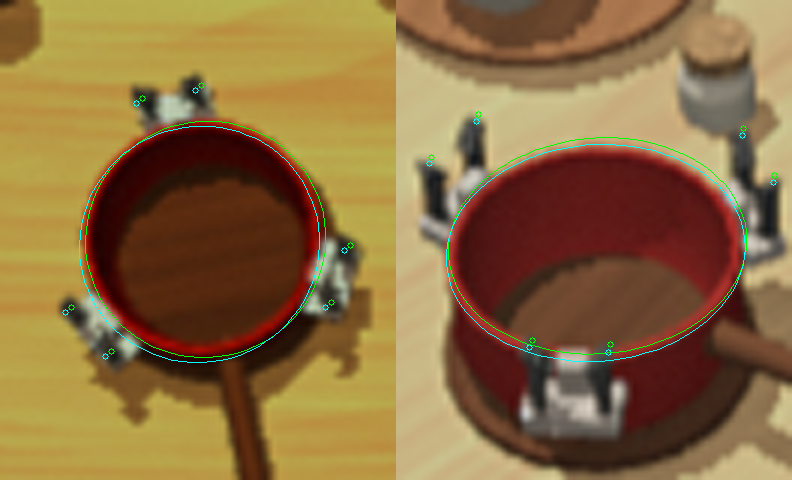

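In the overlay the green circle (pot centre 0.523, 0.165) fits the top view. The side view suggests a shift of a few mm, so I'll use about (0.521, 0.1665) with yaw 13.5°. The clip ramps can take that much error. Now I move over the lid.

Request:
step_arm:
  steps:
    - [[0.0416, -0.0127, 0], 0, 0.6]
    - [[0.0416, -0.0127, 0], 0, 0.6]
    - [[0.0416, -0.0127, 0], 0, 0.6]
    - [[0.0416, -0.0127, 0], 0, 0.6]
    - [[0.0416, -0.0127, 0], 0, 0.6]
    - [[0.0416, -0.0127, 0], 0, 0.6]
    - [[0.0416, -0.0127, 0], 0, 0.6]
    - [[0.0416, -0.0127, 0], 0, 0.6]

```text
time_s: 1.1
position: [0.4973, -0.2544, 0.3024]
tool_rot: [-180.0, 0.0, 26.2]
wrist_force: [-0.4, -1.5, -0.0]
grip_width: 0.0557
grasp_force: 0.0
```

Request:
step_arm:
  steps:
    - [[0.0416, -0.0127, 0], 0, 0.6]
    - [[0.0416, -0.0127, 0], -3, 0.6]
    - [[0, 0, 0.01], -10, 0.6]
    - [[0, 0, 0.01], -10, 0.6]
    - [[0, 0, 0.01], -10, 0.6]
    - [[0, 0, 0.01], -10, 0.6]
    - [[0, 0, 0.01], -10, 0.6]
    - [[0, 0, 0.01], -10, 0.6]

```text
time_s: 2.1
position: [0.5597, -0.196, 0.2419]
tool_rot: [-179.9, -0.0, 89.5]
wrist_force: [0.1, -1.1, 0.6]
grip_width: 0.0562
grasp_force: 0.0
```

Request:
step_arm:
  steps:
    - [[0, 0, 0], -10.3, 0.6]
    - [[0, 0, 0], 0, 0.6]
    - [[0, 0, 0], 0, 0.6]

```text
time_s: 2.48
position: [0.5599, -0.1961, 0.2427]
tool_rot: [-180.0, -0.0, 99.3]
wrist_force: [-0.2, -0.5, -0.1]
grip_width: 0.0555
grasp_force: 0.0
```

Request:
step_arm:
  steps:
    - [[0, 0, 0.03], 0, 0.6]
    - [[0, 0, 0.03], 0, 0.6]
    - [[0, 0, 0.03], 0, 0.6]
    - [[0, 0, 0.02], 0, 0.6]
    - [[0, 0, 0.01], 0, 0.6]
    - [[0, 0, 0.0065], 0, 0.6]
    - [[0, 0, 0], 0, 0.6]

```text
time_s: 3.35
position: [0.5601, -0.1962, 0.1164]
tool_rot: [180.0, 0.0, 99.4]
wrist_force: [0.1, 0.7, 0.2]
grip_width: 0.0559
grasp_force: 0.0
```

Request:
step_arm:
  steps:
    - [[0, 0, 0], 0, 0]
    - [[0, 0, 0], 0, 0]
    - [[0, 0, 0], 0, 0]
    - [[0, 0, 0], 0, 0]
    - [[0, 0, 0], 0, 0]
    - [[0, 0, 0], 0, 0]
  squeeze: 30

```text
time_s: 4.1
position: [0.56, -0.1962, 0.1164]
tool_rot: [180.0, 0.0, 99.5]
wrist_force: [-0.5, -1.2, 2.0]
grip_width: 0.0179
grasp_force: 30.0
```

Request:
step_arm:
  steps:
    - [[0, 0, -0.02], 0, 0]
    - [[0, 0, -0.03], 0, 0]
    - [[0, 0, -0.03], 0, 0]
    - [[0, 0, -0.03], 0, 0]
    - [[0, 0, -0.02], 0, 0]
    - [[0, 0, 0], 0, 0]
    - [[0, 0, 0], 0, 0]

```text
time_s: 4.97
position: [0.5594, -0.1958, 0.2449]
tool_rot: [-179.9, -0.1, 99.5]
wrist_force: [-0.2, 0.4, -2.1]
grip_width: 0.0178
grasp_force: 30.0
```

Run:
```python
from h import *
o=[]
for n in("top","side"):
    im,K,T=shot(n); c=proj(K,T,[.56,-.196,.16]).astype(int); np.savez("g"+n,im=im,K=K,T=T)
    o.append(cv2.resize(im[c[1]-45:c[1]+45,c[0]-45:c[0]+45],None,fx=4.4,fy=4.4,interpolation=cv2.INTER_CUBIC))
save("grasp",np.hstack(o)); s=robot.get_state(); print(s["position"],s["torque"],s["grip_width"])
```

```text
[ 0.55930217 -0.19577674  0.24460366] [-0.01829398 -0.13646525 -0.03198827] 0.01774105037118983
```

View pics/grasp.png

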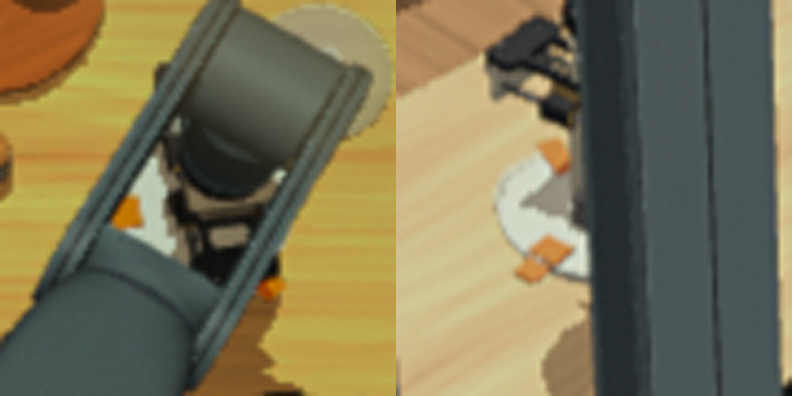

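The lid is held: grip width 17.8 mm, and the orange tabs have lifted with it in the side view at crop (550,155) and (545,260). Now I carry it over the pot.

Request:
step_arm:
  steps:
    - [[0.02, 0.0012, -0.02], 0, 0]
    - [[0.04, 0.0024, 0], 0, 0]
    - [[0.045, 0.0027, 0], 0, 0]
    - [[0.045, 0.0027, 0], 0, 0]
    - [[0.045, 0.0027, 0], 0, 0]
    - [[0.045, 0.0027, 0], 0, 0]
    - [[0.045, 0.0027, 0], 0, 0]
    - [[0.04, 0.0024, 0], 0, 0]

```text
time_s: 6.08
position: [0.5248, 0.1303, 0.2673]
tool_rot: [180.0, -0.0, 99.5]
wrist_force: [0.6, -0.4, -1.4]
grip_width: 0.0181
grasp_force: 30.0
```

Request:
step_arm:
  steps:
    - [[0.0388, 0.002, 0], 0, 0]
    - [[0, 0, 0], -8.5, 0]
    - [[0, 0, 0], -8.5, 0]
    - [[0, 0, 0], -8.5, 0]
    - [[0, 0, 0], -8.5, 0]
    - [[0, 0, 0], 0, 0]
    - [[0, 0, 0], 0, 0]
    - [[0, 0, 0], 0, 0]

```text
time_s: 7.08
position: [0.5211, 0.1665, 0.2665]
tool_rot: [180.0, 0.0, 133.4]
wrist_force: [-0.6, 0.0, -2.0]
grip_width: 0.0176
grasp_force: 30.0
```

Run:
```python
from h import *
o=[]
for n in("top","side"):
    im,K,T=shot(n); c=proj(K,T,[.52,.167,.15]).astype(int)
    o.append(cv2.resize(im[c[1]-45:c[1]+45,c[0]-45:c[0]+45],None,fx=4.4,fy=4.4,interpolation=cv2.INTER_CUBIC))
save("over",np.hstack(o)); s=robot.get_state(); print(s["position"],s["torque"],s["wrist_force"])
```

```text
[0.52120696 0.16631689 0.26630065] [-0.03671521 -0.10772197 -0.04827103] [ 0.02495457  0.08336706 -1.56317407]
```

View pics/over.png

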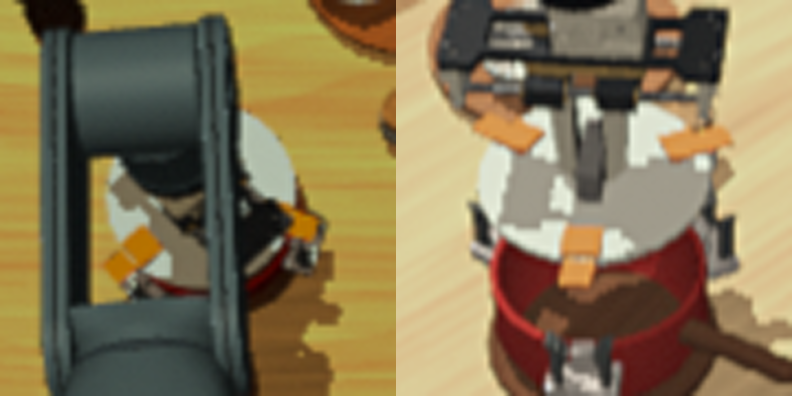

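The lid hangs above the pot with its tabs in line with the clips. In the side view the front tab at crop (580,255) is directly above the front clip at (580,355). Lowering.

Request:
step_arm:
  steps:
    - [[0, 0, 0.02], 0, 0]
    - [[0, 0, 0.02], 0, 0]
    - [[0, 0, 0.015], 0, 0]
    - [[0, 0, 0.007], 0, 0]
    - [[0, 0, 0.004], 0, 0]
    - [[0, 0, 0], 0, 0]

```text
time_s: 7.92
position: [0.5215, 0.1663, 0.2004]
tool_rot: [180.0, 0.0, 133.5]
wrist_force: [0.1, 0.6, -1.6]
grip_width: 0.0176
grasp_force: 30.0
```

Request:
step_arm:
  steps:
    - [[0, 0, 0.002], 0, 0]
    - [[0, 0, 0.001], 0, 0]
    - [[0, 0, 0.001], 0, 0]
    - [[0, 0, 0], 0, 0]

```text
time_s: 8.43
position: [0.5217, 0.1666, 0.1968]
tool_rot: [179.9, 0.0, 133.5]
wrist_force: [0.1, 2.8, 0.8]
grip_width: 0.0177
grasp_force: 30.0
```

Request:
step_arm:
  steps:
    - [[0.001, 0.001, 0.0005], 0, 0]
    - [[0, 0, 0.0005], 0, 0]
    - [[0, 0, 0], 0, 0]

```text
time_s: 8.8
position: [0.5216, 0.1679, 0.1955]
tool_rot: [179.9, 0.0, 133.5]
wrist_force: [1.4, 2.7, 2.1]
grip_width: 0.0177
grasp_force: 30.0
```

Request:
step_arm:
  steps:
    - [[0, 0, 0], 0, 0.25]
    - [[0, 0, 0], 0, 0.4]
    - [[0, 0, 0], 0, 0.5]
    - [[0, 0, 0], 0, 0.5]
    - [[0, 0, -0.02], 0, 0.5]
    - [[0, 0, -0.04], 0, 0.5]
    - [[0, 0, -0.04], 0, 0]
    - [[0, 0, 0], 0, 0]

```text
time_s: 9.8
position: [0.5228, 0.1678, 0.2988]
tool_rot: [179.7, 0.3, 133.5]
wrist_force: [0.1, 0.4, 0.2]
grip_width: 0.031
grasp_force: 0.0
```

Run:
```python
from h import *
o=[]
for n in("top","side"):
    im,K,T=shot(n); c=proj(K,T,[.52,.167,.1]).astype(int); np.savez("r"+n,im=im,K=K,T=T)
    o.append(cv2.resize(im[c[1]-40:c[1]+40,c[0]-40:c[0]+40],None,fx=4.9,fy=4.9,interpolation=cv2.INTER_CUBIC))
save("rel",np.hstack(o)); s=robot.get_state(); print(s["position"],s["torque"],s["wrist_force"])
```

```text
[0.52115615 0.16759296 0.29514442] [ 0.05199575 -0.15656282  0.00092552] [ 0.29530278 -0.06774636  0.64634806]
```

View pics/rel.png

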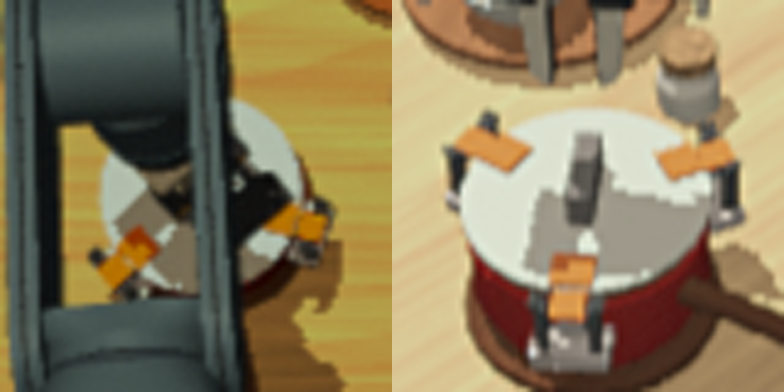

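The lid lies loosely with all three tabs between their jaws: side crop (570,285), (490,145), (695,155). I'll check the pad positions numerically before pressing.

Run:
```python
from h import *
for n in("side","top"):
    d=np.load("r"+n+".npz"); im,K,T=d["im"],d["K"],d["T"]; F=4
    b=cv2.resize(im,None,fx=F,fy=F,interpolation=cv2.INTER_CUBIC); h=cv2.cvtColor(b,cv2.COLOR_RGB2HSV).astype(int)
    yy,xx=np.mgrid[:b.shape[0],:b.shape[1]]; c=proj(K,T,[.52,.167,.1])*F
    m=(np.hypot(xx-c[0],yy-c[1])<38*F)&(h[...,0]>=8)&(h[...,0]<=19)&(h[...,1]>150)&(h[...,2]>150)
    k,l,st,q=cv2.connectedComponentsWithStats(m.astype(np.uint8))
    for i in range(1,k):
        if st[i,4]>150:
            p=onz(K,T,*((q[i]+.5)/F-.5),.107)[:2]; v=p-[.5215,.167]; print(n,st[i,4],p.round(4),np.hypot(*v).round(4),np.degrees(np.arctan2(v[1],v[0])).round(1))
```

```text
side 1044 [0.5959 0.1882] 0.0773 15.9
side 1033 [0.4977 0.0943] 0.0765 -108.1
side 703 [0.4757 0.2173] 0.068 132.3
side 594 [0.4537 0.2391] 0.099 133.3
top 1173 [0.619  0.0931] 0.1223 -37.1
top 748 [0.5003 0.0894] 0.0805 -105.3
top 855 [0.4676 0.2271] 0.0807 131.8
```

Request:
step_arm:
  steps:
    - [[0.035, -0.0007, 0], 0, 0]
    - [[0.0345, 0, 0], 0, 0]
    - [[0, 0, 0.03], 0, 0]
    - [[0, 0, 0.03], 0, 0]
    - [[0, 0, 0.025], 0, 0]
    - [[0, 0, 0.01], 0, 0]
    - [[0, 0, 0], 0, 0]

```text
time_s: 10.78
position: [0.4724, 0.2174, 0.1991]
tool_rot: [-179.9, -0.1, 133.5]
wrist_force: [0.1, 0.6, 0.9]
grip_width: 0.0005
grasp_force: 0.0
```

Request:
step_arm:
  steps:
    - [[0, 0, 0.002], 0, 0]
    - [[0, 0, 0.002], 0, 0]
    - [[0, 0, 0.002], 0, 0]
    - [[0, 0, 0.001], 0, 0]
    - [[0, 0, 0], 0, 0]

```text
time_s: 11.4
position: [0.473, 0.2176, 0.1933]
tool_rot: [180.0, -0.0, 133.5]
wrist_force: [-0.1, -0.1, 0.6]
grip_width: 0.0006
grasp_force: 0.0
```

Request:
step_arm:
  steps:
    - [[0, 0, 0.002], 0, 0]
    - [[0, 0, 0.002], 0, 0]
    - [[0, 0, 0], 0, 0]

```text
time_s: 11.78
position: [0.4733, 0.2178, 0.1898]
tool_rot: [179.9, 0.0, 133.5]
wrist_force: [0.3, 0.7, 2.4]
grip_width: 0.0003
grasp_force: 1.6
```

Request:
step_arm:
  steps:
    - [[0, 0, 0.002], 0, 0]
    - [[0, 0, 0.002], 0, 0]
    - [[0, 0, 0], 0, 0]

```text
time_s: 12.15
position: [0.4727, 0.2175, 0.1847]
tool_rot: [-179.9, -0.0, 133.5]
wrist_force: [-0.2, -0.1, 1.1]
grip_width: 0.0007
grasp_force: 0.0
```

Request:
step_arm:
  steps:
    - [[0, 0, 0.001], 0, 0]
    - [[0, 0, 0.001], 0, 0]
    - [[0, 0, 0], 0, 0]

```text
time_s: 12.52
position: [0.4729, 0.2176, 0.1841]
tool_rot: [180.0, 0.0, 133.5]
wrist_force: [-3.5, -1.2, 6.8]
grip_width: 0.0004
grasp_force: 3.7
```

Request:
step_arm:
  steps:
    - [[0, 0, 0.001], 0, 0]
    - [[0, 0, 0.001], 0, 0]
    - [[0, 0, 0], 0, 0]

```text
time_s: 12.9
position: [0.4729, 0.2176, 0.1838]
tool_rot: [179.9, 0.1, 133.5]
wrist_force: [-7.0, -1.7, 20.7]
grip_width: 0.0004
grasp_force: 10.3
```

Request:
step_arm:
  steps:
    - [[0, 0, -0.03], 0, 0]
    - [[0, 0, -0.03], 0, 0]
    - [[-0.035, -0.0202, 0], 0, 0]
    - [[-0.035, -0.0202, 0], 0, 0]
    - [[-0.0349, -0.0201, 0], 0, 0]
    - [[0, 0, 0], 10, 0]
    - [[0, 0, 0], 10, 0]
    - [[0, 0, 0], 10, 0]

```text
time_s: 13.9
position: [0.5013, 0.0996, 0.2411]
tool_rot: [-180.0, -0.0, 103.1]
wrist_force: [-0.4, 0.5, -0.5]
grip_width: 0.0008
grasp_force: 0.0
```

Request:
step_arm:
  steps:
    - [[0, 0, 0], 10, 0]
    - [[0, 0, 0], 10, 0]
    - [[0, 0, 0], 10, 0]
    - [[0, 0, 0.02], 0, 0]
    - [[0, 0, 0.015], 0, 0]
    - [[0, 0, 0], 0, 0]

```text
time_s: 14.65
position: [0.5004, 0.0999, 0.2049]
tool_rot: [-179.8, 0.0, 73.5]
wrist_force: [0.5, 0.1, 0.9]
grip_width: 0.0003
grasp_force: 0.0
```

Request:
step_arm:
  steps:
    - [[0, 0, 0.004], 0, 0]
    - [[0, 0, 0.004], 0, 0]
    - [[0, 0, 0.003], 0, 0]
    - [[0, 0, 0.002], 0, 0]
    - [[0, 0, 0.002], 0, 0]
    - [[0, 0, 0], 0, 0]

```text
time_s: 15.4
position: [0.5015, 0.0998, 0.1916]
tool_rot: [180.0, -0.0, 73.5]
wrist_force: [-0.8, -1.2, 4.0]
grip_width: 0.0004
grasp_force: 1.5
```

Request:
step_arm:
  steps:
    - [[0, 0, 0.002], 0, 0]
    - [[0, 0, 0.002], 0, 0]
    - [[0, 0, 0], 0, 0]

```text
time_s: 15.78
position: [0.5011, 0.0999, 0.1869]
tool_rot: [-180.0, 0.0, 73.5]
wrist_force: [-0.1, 0.3, 0.2]
grip_width: 0.0006
grasp_force: 0.0
```

Request:
step_arm:
  steps:
    - [[0, 0, 0.001], 0, 0]
    - [[0, 0, 0.001], 0, 0]
    - [[0, 0, 0], 0, 0]

```text
time_s: 16.15
position: [0.5012, 0.0999, 0.185]
tool_rot: [-180.0, 0.0, 73.5]
wrist_force: [-0.7, -0.4, -0.1]
grip_width: 0.0006
grasp_force: 0.0
```

Request:
step_arm:
  steps:
    - [[0, 0, 0.001], 0, 0]
    - [[0, 0, 0.001], 0, 0]
    - [[0, 0, 0.001], 0, 0]
    - [[0, 0, 0], 0, 0]

```text
time_s: 16.65
position: [0.5014, 0.0999, 0.1834]
tool_rot: [179.9, -0.0, 73.5]
wrist_force: [-3.0, 0.1, 9.2]
grip_width: 0.0005
grasp_force: 4.7
```

Request:
step_arm:
  steps:
    - [[0, 0, 0.001], 0, 0]
    - [[0, 0, 0], 0, 0]

```text
time_s: 16.9
position: [0.5014, 0.0999, 0.1832]
tool_rot: [179.9, -0.0, 73.5]
wrist_force: [-4.7, -0.1, 16.0]
grip_width: 0.0007
grasp_force: 8.1
```

Request:
step_arm:
  steps:
    - [[0, 0, -0.03], 0, 0]
    - [[0, 0, -0.03], 0, 0]
    - [[0.035, 0.0203, 0], 0, 0]
    - [[0.035, 0.0203, 0], 0, 0]
    - [[0.035, 0.0203, 0], 0, 0]
    - [[0, 0, 0], 10, 0]
    - [[0, 0, 0], 10, 0]
    - [[0, 0, 0], 10, 0]

```text
time_s: 17.9
position: [0.5895, 0.1834, 0.2408]
tool_rot: [-180.0, 0.0, 43.2]
wrist_force: [0.2, 1.2, 0.2]
grip_width: 0.0004
grasp_force: 0.0
```

Request:
step_arm:
  steps:
    - [[0, 0, 0], 10, 0]
    - [[0, 0, 0], 10, 0]
    - [[0, 0, 0], 10, 0]
    - [[0, 0, 0.02], 0, 0]
    - [[0, 0, 0.013], 0, 0]
    - [[0, 0, 0], 0, 0]

```text
time_s: 18.65
position: [0.5888, 0.1831, 0.2068]
tool_rot: [-180.0, 0.2, 13.5]
wrist_force: [-0.3, -0.5, 0.4]
grip_width: 0.0005
grasp_force: 0.0
```

Request:
step_arm:
  steps:
    - [[0, 0, 0.004], 0, 0]
    - [[0, 0, 0.004], 0, 0]
    - [[0, 0, 0.003], 0, 0]
    - [[0, 0, 0.002], 0, 0]
    - [[0, 0, 0], 0, 0]

```text
time_s: 19.27
position: [0.5895, 0.1832, 0.1952]
tool_rot: [-180.0, 0.0, 13.5]
wrist_force: [0.6, -0.9, 0.6]
grip_width: 0.0004
grasp_force: 0.0
```

Request:
step_arm:
  steps:
    - [[0, 0, 0.002], 0, 0]
    - [[0, 0, 0.002], 0, 0]
    - [[0, 0, 0.002], 0, 0]
    - [[0, 0, 0], 0, 0]

```text
time_s: 19.77
position: [0.5899, 0.1832, 0.1901]
tool_rot: [180.0, -0.1, 13.5]
wrist_force: [-0.6, -0.2, 3.9]
grip_width: 0.0005
grasp_force: 2.2
```

Request:
step_arm:
  steps:
    - [[0, 0, 0.002], 0, 0]
    - [[0, 0, 0.002], 0, 0]
    - [[0, 0, 0.001], 0, 0]
    - [[0, 0, 0], 0, 0]

```text
time_s: 20.27
position: [0.5892, 0.1831, 0.1837]
tool_rot: [-180.0, 0.1, 13.5]
wrist_force: [-0.3, 0.8, -0.8]
grip_width: 0.0005
grasp_force: 0.0
```

Request:
step_arm:
  steps:
    - [[0, 0, 0.001], 0, 0]
    - [[0, 0, 0.001], 0, 0]
    - [[0, 0, 0], 0, 0]

```text
time_s: 20.65
position: [0.5895, 0.1832, 0.1824]
tool_rot: [180.0, -0.0, 13.5]
wrist_force: [-1.5, -0.3, 1.7]
grip_width: 0.0006
grasp_force: 0.9
```

Request:
step_arm:
  steps:
    - [[0, 0, 0.001], 0, 0]
    - [[0, 0, 0.001], 0, 0]
    - [[0, 0, 0], 0, 0]

```text
time_s: 21.02
position: [0.5895, 0.1832, 0.1823]
tool_rot: [180.0, -0.1, 13.5]
wrist_force: [-4.9, -1.5, 13.0]
grip_width: 0.0005
grasp_force: 6.5
```

Request:
step_arm:
  steps:
    - [[0, 0, -0.03], 0, 0]
    - [[0, 0, -0.03], 0, 0]
    - [[0, 0, -0.05], 0, 0]
    - [[0, 0, -0.05], 0, 0]
    - [[0, 0, 0], 0, 0]

```text
time_s: 21.65
position: [0.5911, 0.1835, 0.3454]
tool_rot: [179.9, -0.6, 13.5]
wrist_force: [-0.3, -0.0, 0.2]
grip_width: 0.0009
grasp_force: 0.0
```

Run:
```python
from h import *
o=[]
for n in("top","side"):
    im,K,T=shot(n); c=proj(K,T,[.52,.167,.1]).astype(int); np.savez("f"+n,im=im,K=K,T=T)
    o.append(cv2.resize(im[c[1]-33:c[1]+33,c[0]-33:c[0]+33],None,fx=6,fy=6,interpolation=cv2.INTER_CUBIC))
save("fin",np.hstack(o))
```

```text
(no output)
```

View pics/fin.png

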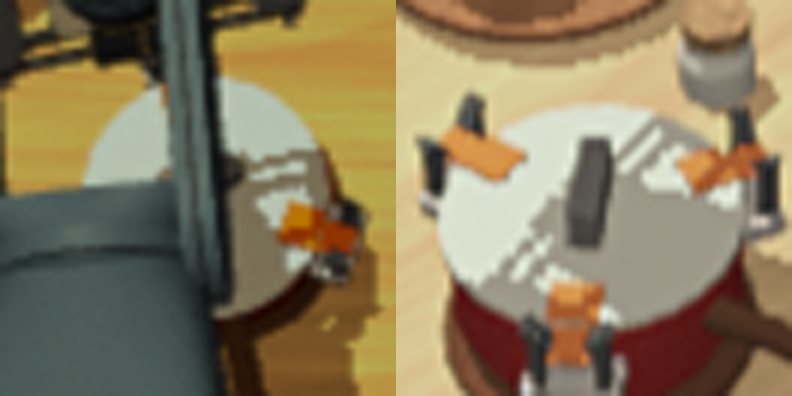

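All three tabs sit low between their jaws: side crop (575,325), (480,150), (725,165). I'll probe tab1 and tab2 again to confirm they are fully home.

Request:
step_arm:
  steps:
    - [[-0.035, -0.0202, 0], 0, 0]
    - [[-0.035, -0.0202, 0], 0, 0]
    - [[-0.0352, -0.0202, 0], 0, 0]
    - [[0, 0, 0.02], 10, 0]
    - [[0, 0, 0.02], 10, 0]
    - [[0, 0, 0.02], 10, 0]
    - [[0, 0, 0.02], 10, 0]
    - [[0, 0, 0.02], 10, 0]

```text
time_s: 22.75
position: [0.4719, 0.2173, 0.2376]
tool_rot: [179.8, 0.1, -36.9]
wrist_force: [-0.2, -0.6, 0.2]
grip_width: 0.0003
grasp_force: 0.0
```

Request:
step_arm:
  steps:
    - [[0, 0, 0], 10, 0]
    - [[0, 0, 0.02], 0, 0]
    - [[0, 0, 0.016], 0, 0]
    - [[0, 0, 0], 0, 0]
    - [[0, 0, 0], 0, 0]

```text
time_s: 23.38
position: [0.4731, 0.2176, 0.2042]
tool_rot: [180.0, 0.0, -46.5]
wrist_force: [-0.4, -0.3, 0.9]
grip_width: 0.0005
grasp_force: 0.0
```

Request:
step_arm:
  steps:
    - [[0, 0, 0.008], 0, 0]
    - [[0, 0, 0.006], 0, 0]
    - [[0, 0, 0.004], 0, 0]
    - [[0, 0, 0.002], 0, 0]
    - [[0, 0, 0.001], 0, 0]
    - [[0, 0, 0], 0, 0]

```text
time_s: 24.12
position: [0.4731, 0.2177, 0.1833]
tool_rot: [-180.0, -0.0, -46.5]
wrist_force: [0.4, 0.4, -0.3]
grip_width: 0.0003
grasp_force: 0.0
```

Request:
step_arm:
  steps:
    - [[0, 0, 0.001], 0, 0]
    - [[0, 0, 0.001], 0, 0]
    - [[0, 0, 0.001], 0, 0]
    - [[0, 0, 0], 0, 0]

```text
time_s: 24.62
position: [0.4732, 0.2177, 0.1823]
tool_rot: [-179.9, -0.0, -46.5]
wrist_force: [-4.1, -1.7, 15.1]
grip_width: 0.0007
grasp_force: 7.6
```

Tab1 now stops hard at 98.3 mm, the same as tab0. It would read 99.5 mm if any tab were still up, so all three are home. I'll retreat and hand in.

Request:
step_arm:
  steps:
    - [[0, 0, -0.03], 0, 0]
    - [[0, 0, -0.04], 0, 0]
    - [[0, 0, -0.05], 0, 0]
    - [[0, 0, -0.04], 0, 0]
    - [[0, 0, 0], 0, 0]
    - [[0, 0, 0], 0, 0]
    - [[0, 0, 0], 0, 0]

```text
time_s: 25.5
position: [0.4725, 0.2174, 0.3386]
tool_rot: [179.8, 0.1, -46.5]
wrist_force: [0.0, 0.3, 0.5]
grip_width: 0.0004
grasp_force: 0.0
```

```bash
python3 -c "
from plant import robot
print(robot.job_done())"
```

```text
the job is handed in; nothing more can be done
None
```

The white lid is on the red pot with all three tabs snapped in, and I handed the job in at about 25.5 s of the 58 s allowed; tab2 was not re-probed at the end, but tab0 and tab1 both stopped at 98.3 mm, which only happens with all three home.

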